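Fetch the chuck key from the covered accessory case

ROBOT

A 6-joint arm with a two-finger parallel gripper is mounted at the origin on the work surface. World frame = base frame: x ahead of the robot, y to its left, z up, the work surface at z = 0. Lengths are in m, angles in rad, forces in N, time in s.
With the tool pointing down it reaches from about 0.425 to 0.95 m from the base axis. Payload 3.5 kg.
Tool frame: the origin (TCP) lies midway between the tips of the shut fingers; the grasp point (between the pads) lies 19 mm behind it; z points along the fingers, y is the line along which they close (so a half turn about z gives the same grasp; the last joint's range is limited). The gripper opens to 85 mm and grips with 20 to 120 N. Pads are 22 mm wide; open, the fingers measure 114 mm over their backs; the gripper's body (76 mm by 85 mm) begins 54 mm behind the grasp point. The pads swing forward as they close: fully open they stand 13 mm farther back than shut.
Start: joints at [1.01, 0.286, 1.577, -0, 1.279, -0.15], TCP at [0.27, 0.619, 0.231] pointing down, gripper open.
Joint ranges: [-2.77, 2.77], [-0.9, 2.22], [0.21, 2.48], [-1.53, 4.67], [0.24, 2.81], [-2.84, 2.84]. Speed limits (rad/s): [2.79, 2.79, 3.14, 3.14, 3.14, 3.14].

INTERFACE

Orientations are given as [roll, pitch, yaw] about the fixed x, y, z axes, in that order (R = Rz(yaw) Ry(pitch) Rx(roll)).
In Python, from cell import status, get_image, hand_in gives the robot as it stands.
- The arm moves only by the tool play_rows, never from a script. Its argument "motion" is a list of rows, each an object of numbers: "x", "y", "z": the shift along the tool's x, y, z each as a share of 0.6 m, from -1 to 1; "yaw": the turn about the tool's z as a share of pi rad, from -1 to 1. A call has 1 to 20 rows; each row is the pose to reach, as a shift and turn from the pose commanded when the call began, along the tool's axes at that moment, turning the shorter way round; what a row does not reach only later rows make up. A row lasts 1/12 s, in which the tool goes at most 41.7 mm and 7.16 degrees, less where a joint would pass 70% of its speed; a pose out of reach is approached as far as the arm can. A call with a number of a shift or a turn outside -1 to 1 is refused whole. A call with a gripper value outside its range is refused whole. "gripper" is the gripper's target within -1 to 1 (fully open at 1, half-way at 0, shut at -1), set as the call begins (left out, the last holds). The fingers move at their own pace and stop on an object; "newtons" is the grip in N (left out, the last holds). Time passes only in rows, so rows that repeat a pose let the fingers close. It gives the time, the measured TCP pose, the force, the opening and the grip force at its end, in the units of the state.
- status.get_state(): the state, without advancing time (a new reading comes with each control period).
- get_image(name): name is "scene" or "top" or "wrist"; returns a dict with "img" (480x640x3 uint8, red, green, blue), "z_map" (480x640 float32, m along the optical axis (not along the pixel's ray), 0 where there is no reading), "fx", "fy", "cx", "cy" (pixels), "R" (3x3) and "t" (3): a world point X has camera coordinates R X + t; the wrist camera has in their place "tool_from_camera" (4x4, takes a point from camera to tool coordinates, whose origin is the TCP and whose axes are the flange's). Camera axes: x right, y down, z forward; pixel columns grow to the right and rows downward; lengths in m; the calibration is good to about 2 mm. The wrist camera is an equidistant fisheye: a pixel r from the principal point sees the ray r / f radians off the axis. A picture is of the moment at which its call begins: read the wrist's pose just before it.
- hand_in(): hands the job in; it is judged then, once.
The state is a dict: "clock": time; "joints": joint angles; "joint_vel": joint speeds; "tau": joint torques, N m; "ee_pos": TCP position; "tool_rot": TCP orientation; "ft_force": force on the tool from outside, world axes, zero at the start; "ft_torque": the same for the moment, N m; "gripper_width": finger opening in m; "gripper_force": force on a finger pad.
Only numpy, scipy, OpenCV 4.12 (cv2) and the standard library are available. Lean on these libraries where they do the work, as an engineer would, in place of code of your own. Each camera call takes 0.05 s, during which the arm holds its last target. There are 200 camera calls.

TASK

Slide the loose plywood cover of the accessory case along its rails (do not lift it) off the pockets and right up to the dark end stop, to see which pocket holds the T-handled chuck key. Lift out the key and lay it flat and lengthwise in the red tool tray, setting it down rather than dropping it. Leave the cover there, the other two pieces in their pockets and everything else on the table where it is.

Things in the scene. Friction and masses are not known exactly. Their poses are not given: they have to be found in the camera images.
- case: shallow open wooden accessory case, fixed to the table, 266 (its x) x 268 (its y) mm. Origin: centre of its underside, on the table. Its -y half holds three pockets, its +y half is a blank flat deck (y = 0 to 126 mm), all rims and the deck 32 mm above the table. Side rails along x = +-125 to 133 mm rise to 48 mm. The -y end has no stop.
- pocket_mid (a point): floor centre of the middle pocket, 8 mm above the table, at y = -67 mm in the case; axes as the case's. The other two pockets lie 80 mm to either side along x. Each pocket is 74 mm (x) by 118 mm (y) inside and 24 mm deep.
- stop (a point): middle of the dark end stop's inner face, at the case's +y end (y = 126 mm), 40 mm above the table; the stop runs along the case's x and is 48 mm high.
- cover: loose plywood cover plate, 245 (its x) x 130 (its y) x 8 mm, about 0.25 kg, lying on the case's rims over the pockets; the side rails leave it 2.5 mm play each side, so it slides only along the case's y. Origin: centre of its underside, 32 mm above the table. It starts near y = -67 mm in the case; against the end stop its origin is at y = +61 mm.
- cover_bar (a point): centre of the dark wooden bar on top of the cover: 130 mm along the cover's x, 14 mm thick in y, standing 20 mm above the cover's top face (its foot 40 mm, its top 60 mm above the table); axes as the cover's.
- key_mid (a point): the T-handled steel chuck key, lying flat in one of the three pockets: 100 mm long along its x, square shank 16 x 16 mm, a cross bar with two red ball ends (64 mm over all) at its -x end (centred at x = -42 mm), slimmer 11 mm square tip at the +x end; about 0.16 kg. Point: middle of its length, on the shank's centre line, 8 mm above what it lies on. In the pocket its length runs along the case's y.
- strap_mid (a point): a dark steel clamp strap 100 x 30 x 14 mm with a slot, lying in another pocket; point at its centre. It stays.
- brassblock_mid (a point): a plain brass block 90 x 34 x 18 mm, lying in another pocket; point at its centre. It stays.
- tray: open red tool tray, fixed, 158 mm along its x, 98 mm along its y, 20 mm high, walls and floor 4 mm (inside 150 x 90 mm). Origin: centre of its underside, on the table.
- hammer: bystander: hammer lying on the table
- screwdriver: bystander: screwdriver lying on the table
- gluejar: bystander: white jar with an orange cap, 64 mm across, 85 mm high; origin at its foot
- taperoll: bystander: yellow roll of tape lying flat, 96 mm across, 24 mm high
- offcut: bystander: flat wood strip 180 x 45 x 18 mm
- mug: bystander: blue mug, 80 mm across, 90 mm high; origin at its foot
- pine: bystander: pine block 120 x 60 x 30 mm
- key: the same chuck key, its origin on its underside, 8 mm below key_mid; axes as there
Mind the look-alikes: they are no part of the job. Several things have the shape of the tray; the one meant has the colours described above.

How it is judged:
On the way, in this order (a step that is already met when the one before it is completed fails the run):
1. the cover has been slid off the pockets, to within 12 mm of the end stop, and lies flat on the case (y of cover in the frame of case above 0.049 m and z of cover in the frame of case between 0.028 and 0.036 m), for 0.2 s.
2. the key is lifted clear of its pocket in the fingers (z of key_mid in the frame of case above 0.075 m and contact force between the fingers and key above 0.5 N), for 0.2 s.
At the end, for the whole second after the job is handed in: The cover lies flat on the case within 12 mm of the end stop; the key lies flat on the floor of the red tray, its middle within 35 mm of the tray's centre and its length within 20 degrees of the tray's, released; the strap and the brass block are within 30 mm of where they were; all at rest (all of step 1 and horizontal distance between key_mid and tray below 0.035 m and z of key_mid in the frame of tray below 0.018 m and angle between key_mid's own x axis and vertical between 1.4 and 1.74 rad and angle between the x axis of key_mid and the x axis of tray, either way round below 0.35 rad and distance of each of strap_mid, brassblock_mid from where it was at the start of the episode below 0.03 m and linear speed of each of cover, key below 0.02 m/s); the robot touches nothing.
It fails at once if the cover is lifted more than 12 mm or tipped more than about 11 degrees instead of being slid (z of cover in the frame of case above 0.044 m or angle between cover's own z axis and vertical above 0.2 rad).
It fails at once if the key is let go over the tray while more than about 35 mm above its resting height (contact force between the fingers and key below 0.05 N and horizontal distance between key_mid and tray below 0.11 m and z of key_mid in the frame of tray above 0.047 m).
It fails at once if the strap or the brass block is lifted out of its pocket (height (world z) of any of strap_mid, brassblock_mid above 0.045 m).
It fails at once if a bystander on the table is moved more than 40 mm (distance of any of hammer, screwdriver, gluejar, taperoll, offcut, mug, pine from where it was at the start of the episode above 0.04 m).
It also fails if it takes over 54 s, if anything falls off the work surface, if the arm or the gripper's body presses on something with over 40 N, if the wrist force passes 120 N, or if a joint passes its speed limit or range.

## Working session

There is one attempt and no reset: what is moved stays moved. The work goes in short steps, Python scripts to look and compute and a tool call to move; the robot and the scene stay as the last step left them, time stands still between calls to the robot, and variables do not carry over. Pictures are saved under pics/ and viewed, at most 10 in all, crops included, and the job is handed in when it is done.

Besides the shell and the picture viewer there is one more tool, called after ">>>" as name([rows], argument=value, ...), one row to a line, values as JSON. play_rows: Moves the arm, as the interface text tells. Shift numbers are shares of 0.6 m and turn numbers shares of pi rad, none past 1 either way. Its arguments: {"type":"object","properties":{"motion":{"type":"array"},"gripper":{"type":"number"},"newtons":{"type":"number"}},"required":["motion"]}

```bash
mkdir -p pics; cat > h.py <<'E'
import numpy as np, cv2
from cell import status, get_image, hand_in
def snap(name,fn=None):
    s=status.get_state(); d=get_image(name); d['s']=s
    if fn: cv2.imwrite('pics/'+fn,cv2.cvtColor(d['img'],cv2.COLOR_RGB2BGR))
    return d
def onplane(d,uv,z):
    uv=np.atleast_2d(uv).astype(float)
    r=np.c_[(uv[:,0]-d['cx'])/d['fx'],(uv[:,1]-d['cy'])/d['fy'],np.ones(len(uv))]@d['R']
    c=-d['R'].T@d['t']
    return c+r*((z-c[2])/r[:,2])[:,None]
def cloud(d):
    v,u=np.mgrid[:480,:640]; z=d['z_map']
    P=np.stack([(u-d['cx'])/d['fx']*z,(v-d['cy'])/d['fy']*z,z],-1)
    return (P-d['t'])@d['R']
E
python3 - <<'E'
from h import *
import pickle
t=snap('top','top0.png'); s=snap('scene','scene0.png')
pickle.dump((t,s),open('d0.pkl','wb'))
print(t['s']); print(-t['R'].T@t['t'],t['fx'],-s['R'].T@s['t'])
E
```

```text
{'clock': 0.0, 'joints': array([ 1.00999887e+00,  2.87232510e-01,  1.57818088e+00,  1.70450032e-05,
        1.27859141e+00, -1.50010555e-01]), 'joint_vel': array([-3.90203209e-04, -3.74211165e-05, -1.38892123e-04,  3.14274198e-04,
        1.68616704e-03, -1.92449783e-04]), 'tau': array([ 6.17449678e-04, -4.05985272e+01, -2.92620760e+01, -1.74311335e-04,
        5.86261915e-03, -4.02295268e-05]), 'ee_pos': array([0.26917082, 0.61829295, 0.22990051]), 'tool_rot': array([-3.13921003e+00, -3.76618946e-04,  2.73080037e+00]), 'ft_force': array([-0.49842343,  0.32172111, -0.15282601]), 'ft_torque': array([-0.0057642 ,  0.01503621, -0.03719252]), 'gripper_force': 0.0, 'gripper_width': 0.08550850608616892}
[ 0.43890343 -0.03279033  1.40793605] 513.5773335309041 [1.26799484 0.33871017 0.76423599]
```

View pics/top0.png

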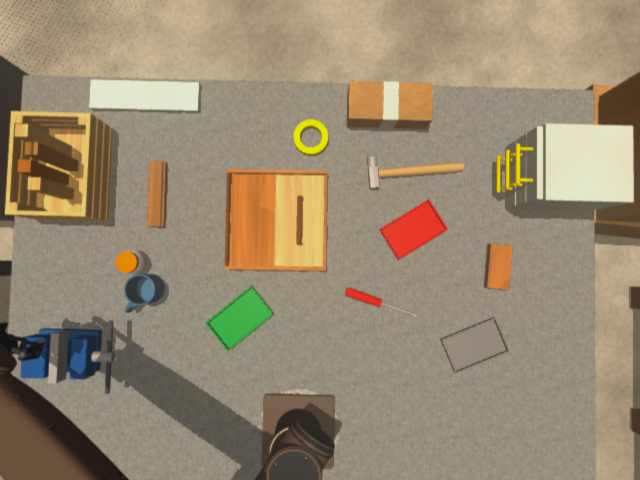

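View pics/scene0.png

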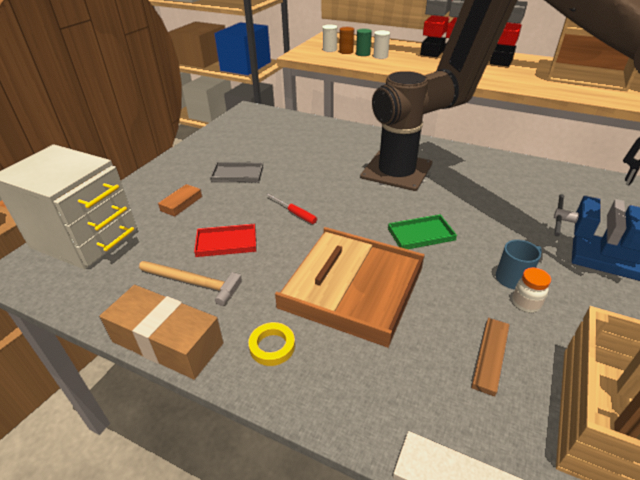

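The top view shows the case at px (227–327, 170–270), with the light cover on its right half (275–327) and the bar at (300, 220). The stop end is on the left, towards world +y. The red tray is at (413, 229). Next I'll measure these.

```bash
python3 - <<'E'
from h import *
import pickle
t,s=pickle.load(open('d0.pkl','rb'))
def rect(d,m,z,nm):
    n,l,st,c=cv2.connectedComponentsWithStats(m.astype(np.uint8))
    i=1+np.argmax(st[1:,4]); v,u=np.where(l==i)
    P=onplane(d,np.c_[u,v],z)[:,:2]
    r=cv2.minAreaRect((P*1000).astype(np.float32)); print(nm,st[i],'rect mm',np.round(r[0],1),np.round(r[1],1),round(r[2],1)); return P
P=cloud(t); H=P[...,2]; v,u=np.mgrid[:480,:640]
box=(u>215)&(u<340)&(v>160)&(v<280)
rail=box&(H>.040)&(H<.055); 
print('heights deck/cover/bar',[np.round(H[y,x],4) for y,x in ((220,250),(190,285),(220,300),(229,413))])
rect(t,box&(H>.020),.045,'case')
hsv=cv2.cvtColor(t['img'],cv2.COLOR_RGB2HSV); h,sa,va=[hsv[...,i].astype(int) for i in range(3)]
rect(t,box&(u>285)&(u<318)&(v>185)&(v<255)&(va<150),.06,'bar')
rect(t,box&(H>.0495)&(u>280)&(u<320)&(v>180)&(v<260),.06,'barH')
rect(t,box&(va>200)&(sa<140)&(u>270),.04,'cover')
rect(t,((h<6)|(h>174))&(sa>180)&(va>100)&(u>370)&(u<460)&(v>190)&(v<270),.012,'tray')
hs=cv2.cvtColor(s['img'],cv2.COLOR_RGB2HSV); h2,s2,v2=[hs[...,i].astype(int) for i in range(3)]; v,u=np.mgrid[:480,:640]
rect(s,((h2<6)|(h2>174))&(s2>180)&(v2>80)&(u>180)&(u<265)&(v>215)&(v<265),.012,'tray scene')
# bar from scene depth
Q=cloud(s); m=(u>305)&(u<350)&(v>235)&(v<295)&(Q[...,2]>.052)&(Q[...,2]<.07); q=Q[m]; r=cv2.minAreaRect((q[:,:2]*1000).astype(np.float32)); print('bar scene',r,m.sum())
E
```

```text
heights deck/cover/bar [np.float64(0.0362), np.float64(0.0431), np.float64(0.056), np.float64(0.0012)]
case [  225   169   102   101 10046] rect mm [565.4  74.3] [266.5 268.2] 0.7
bar [297 196   6  49 244] rect mm [562.5  10.2] [126.9  13.2] 1.6
barH [296 195   7  49 256] rect mm [565.1  11.6] [127.2  13.6] 0.3
cover [ 293  175   30   92 2042] rect mm [564.  -10.7] [244.1  77.2] 1.5
tray [ 380  200   67   59 2019] rect mm [ 550.6 -299.1] [ 95.8 157.7] 32.6
tray scene [ 195  224   61   33 1627] rect mm [ 551.9 -295.6] [116.9 158.4] 32.8
bar scene ((562.8643798828125, 14.791851043701172), (133.3870391845703, 15.135255813598633), 0.8106692433357239) 270
```

>>> play_rows([
  {"x": -0.88,"y": -0.79,"z": 0.1,"yaw": 0.367},
  {"x": -0.88,"y": -0.79,"z": 0.1,"yaw": 0.367},
  {"x": -0.88,"y": -0.79,"z": 0.1,"yaw": 0.367},
  {"x": -0.88,"y": -0.79,"z": 0.1,"yaw": 0.367},
  {"x": -0.88,"y": -0.79,"z": 0.1,"yaw": 0.367},
  {"x": -0.88,"y": -0.79,"z": 0.1,"yaw": 0.367},
  {"x": -0.88,"y": -0.79,"z": 0.1,"yaw": 0.367},
  {"x": -0.88,"y": -0.79,"z": 0.1,"yaw": 0.367},
  {"x": -0.88,"y": -0.79,"z": 0.1,"yaw": 0.367},
  {"x": -0.88,"y": -0.79,"z": 0.1,"yaw": 0.367},
  {"x": -0.88,"y": -0.79,"z": 0.1,"yaw": 0.367},
  {"x": -0.88,"y": -0.79,"z": 0.1,"yaw": 0.367},
  {"x": -0.88,"y": -0.79,"z": 0.1,"yaw": 0.367},
  {"x": -0.88,"y": -0.79,"z": 0.1,"yaw": 0.367},
  {"x": -0.88,"y": -0.79,"z": 0.1,"yaw": 0.367},
  {"x": -0.88,"y": -0.79,"z": 0.1,"yaw": 0.367},
  {"x": -0.88,"y": -0.79,"z": 0.1,"yaw": 0.367},
  {"x": -0.88,"y": -0.79,"z": 0.1,"yaw": 0.367},
  {"x": -0.88,"y": -0.79,"z": 0.1,"yaw": 0.367},
  {"x": -0.88,"y": -0.79,"z": 0.1,"yaw": 0.367},
], gripper=-1)

```text
clock: 1.77
ee_pos: [0.5637, -0.0265, 0.1706]
tool_rot: [-3.14, -0.001, 1.577]
ft_force: [0.6, -0.2, 0.7]
gripper_width: -0.0001
gripper_force: 0.0
```

>>> play_rows([
  {"z": 0.06},
  {"z": 0.12},
  {"z": 0.17},
  {"z": 0.195},
  {"z": 0.207},
  {"z": 0.207},
  {"z": 0.207},
])

```text
invalid input
```

>>> play_rows([
  {"x": 0,"y": 0,"z": 0.06,"yaw": 0},
  {"x": 0,"y": 0,"z": 0.12,"yaw": 0},
  {"x": 0,"y": 0,"z": 0.17,"yaw": 0},
  {"x": 0,"y": 0,"z": 0.195,"yaw": 0},
  {"x": 0,"y": 0,"z": 0.207,"yaw": 0},
  {"x": 0,"y": 0,"z": 0.207,"yaw": 0},
  {"x": 0,"y": 0,"z": 0.207,"yaw": 0},
], gripper=-1)

```text
clock: 2.35
ee_pos: [0.5646, -0.0256, 0.048]
tool_rot: [3.141, 0.0, 1.579]
ft_force: [-0.1, -0.6, 0.3]
gripper_width: 0.0
gripper_force: 0.0
```

>>> play_rows([
  {"x": 0.015,"y": 0,"z": 0,"yaw": 0},
  {"x": 0.03,"y": 0,"z": 0,"yaw": 0},
  {"x": 0.045,"y": 0,"z": 0,"yaw": 0},
  {"x": 0.06,"y": 0,"z": 0,"yaw": 0},
  {"x": 0.075,"y": 0,"z": 0,"yaw": 0},
  {"x": 0.09,"y": 0,"z": 0,"yaw": 0},
  {"x": 0.105,"y": 0,"z": 0,"yaw": 0},
  {"x": 0.12,"y": 0,"z": 0,"yaw": 0},
  {"x": 0.135,"y": 0,"z": 0,"yaw": 0},
  {"x": 0.15,"y": 0,"z": 0,"yaw": 0},
  {"x": 0.165,"y": 0,"z": 0,"yaw": 0},
  {"x": 0.18,"y": 0,"z": 0,"yaw": 0},
  {"x": 0.195,"y": 0,"z": 0,"yaw": 0},
  {"x": 0.208,"y": 0,"z": 0,"yaw": 0},
  {"x": 0.218,"y": 0,"z": 0,"yaw": 0},
  {"x": 0.226,"y": 0,"z": 0,"yaw": 0},
  {"x": 0.231,"y": 0,"z": 0,"yaw": 0},
  {"x": 0.234,"y": 0,"z": 0,"yaw": 0},
  {"x": 0.234,"y": 0,"z": 0,"yaw": 0},
], gripper=-1)

```text
clock: 3.93
ee_pos: [0.5631, 0.1144, 0.0469]
tool_rot: [-3.141, -0.001, 1.578]
ft_force: [0.1, -0.3, 0.9]
gripper_width: 0.0002
gripper_force: 0.4
```

```bash
python3 - <<'E'
from h import *
s=snap('scene','scene1.png'); print(s['s']['ee_pos'])
Q=cloud(s); v,u=np.mgrid[:480,:640]
E
```

```text
[0.5630868  0.11441983 0.04686542]
```

View pics/scene1.png

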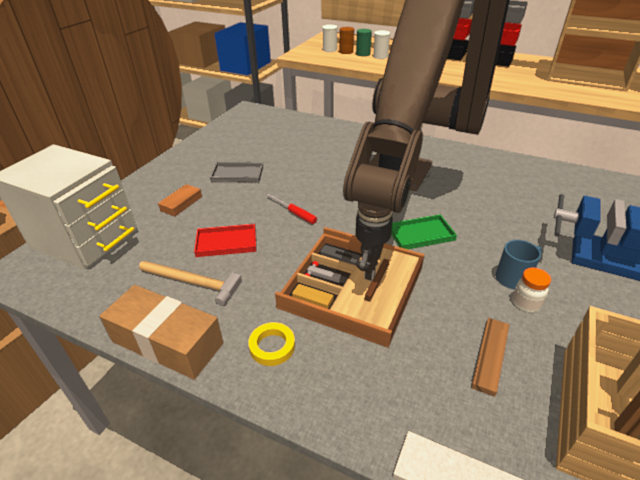

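The cover has slid off and the key is in the middle pocket, with its red ball near px (315, 268). The brass block is at (313, 296) and the strap at (340, 253). I'll creep forward until the force shows contact with the stop.

>>> play_rows([
  {"x": 0.002,"y": 0,"z": 0,"yaw": 0},
  {"x": 0.004,"y": 0,"z": 0,"yaw": 0},
  {"x": 0.006,"y": 0,"z": 0,"yaw": 0},
  {"x": 0.006,"y": 0,"z": 0,"yaw": 0},
], gripper=-1)

```text
clock: 4.32
ee_pos: [0.5629, 0.117, 0.0467]
tool_rot: [-3.14, 0.001, 1.578]
ft_force: [0.1, -3.7, -0.5]
gripper_width: -0.0
gripper_force: 1.9
```

```bash
python3 - <<'E'
from h import *
s=snap('scene'); Q=cloud(s)
v,u=np.mgrid[:480,:640]
# cover top, case-frame y extents; case centre (.5645,.0743), yaw ~.8deg
a=np.radians(.8); c=np.array([.5645,.0743])
d=Q[...,:2]-c; X=d[...,0]*np.cos(a)+d[...,1]*np.sin(a); Y=-d[...,0]*np.sin(a)+d[...,1]*np.cos(a); Z=Q[...,2]
for x0 in (.08,.095,.11):
    m=(abs(X-x0)<.004)&(abs(Y)<.15)
    o=np.argsort(Y[m]); yy,zz=Y[m][o]*1e3,Z[m][o]*1e3
    hh=cv2.cvtColor(s['img'],cv2.COLOR_RGB2HSV)[m][o]
    k=np.r_[0:len(yy)]
    sel=(yy>-14)&(yy<6)|(yy>115)
    print(x0,[(round(float(p)),round(float(q)),int(w[2])) for p,q,w in zip(yy[sel],zz[sel],hh[sel])][::2])
E
```

```text
0.08 [(-6, 31, 192), (-2, 40, 229), (-1, 38, 240), (2, 40, 240), (4, 40, 241), (5, 40, 242), (116, 38, 244), (117, 40, 245), (118, 40, 246), (120, 41, 245), (121, 38, 247), (123, 41, 249), (125, 40, 242), (126, 41, 222), (129, 47, 130), (130, 46, 117), (132, 47, 122), (134, 47, 121), (135, 41, 83), (136, 34, 68), (136, 6, 118), (136, 1, 131), (136, 31, 69), (136, 14, 104), (137, 0, 147), (138, 0, 155), (140, 1, 159), (141, -1, 155), (142, 0, 161), (144, -1, 156), (145, -1, 164), (147, 1, 161), (149, -2, 158)]
0.095 [(-5, 34, 192), (-1, 39, 239), (0, 40, 241), (2, 40, 240), (3, 39, 240), (4, 42, 241), (5, 39, 242), (116, 42, 244), (117, 41, 245), (118, 40, 245), (120, 41, 245), (121, 41, 246), (122, 39, 247), (123, 42, 249), (125, 39, 241), (126, 40, 221), (129, 47, 126), (131, 46, 119), (131, 47, 120), (133, 47, 123), (134, 50, 115), (135, 32, 69), (136, 4, 117), (136, 41, 77), (136, 18, 80), (136, 29, 68), (136, 13, 99), (138, -1, 156), (138, -1, 159), (140, -1, 160), (141, -1, 161), (142, 0, 157), (144, -2, 155), (145, -1, 159), (147, 1, 161), (149, -2, 160)]
0.11 [(-12, -749, 109), (-9, -756, 109), (-6, -750, 101), (-5, -751, 108), (-2, -749, 103), (-1, 37, 240), (0, -748, 109), (1, -751, 99), (2, 37, 240), (4, -749, 112), (4, 43, 241), (5, 38, 243), (6, 41, 242), (116, 40, 244), (119, 41, 246), (119, 38, 245), (121, 39, 247), (123, 40, 250), (124, 41, 240), (126, 42, 222), (129, 48, 129), (130, 47, 119), (132, 48, 121), (134, 48, 121), (135, 49, 104), (135, 25, 67), (135, 40, 75), (136, 0, 133), (136, 15, 86), (136, 38, 69), (136, -2, 153), (138, 1, 156), (140, 1, 161), (140, -2, 157), (142, 1, 157), (143, 0, 157), (145, -1, 155), (147, -1, 152), (148, 0, 153), (149, 2, 158)]
```

The cover is touching the stop: a 3.7 N reaction, and its edge is at case y of about 126 mm. I'll back off, rise and clear the view.

>>> play_rows([
  {"x": -0.01,"y": 0,"z": 0,"yaw": 0},
  {"x": -0.02,"y": 0,"z": 0,"yaw": 0},
  {"x": -0.02,"y": 0,"z": -0.06,"yaw": 0},
  {"x": -0.02,"y": 0,"z": -0.12,"yaw": 0},
  {"x": -0.02,"y": 0,"z": -0.18,"yaw": 0},
  {"x": -0.1,"y": 0,"z": -0.24,"yaw": 0},
  {"x": -0.16,"y": 0,"z": -0.24,"yaw": 0},
  {"x": -0.22,"y": 0,"z": -0.24,"yaw": 0},
  {"x": -0.28,"y": 0,"z": -0.24,"yaw": 0},
  {"x": -0.34,"y": 0,"z": -0.24,"yaw": 0},
  {"x": -0.4,"y": 0,"z": -0.24,"yaw": 0},
  {"x": -0.46,"y": 0,"z": -0.24,"yaw": 0},
  {"x": -0.5,"y": 0,"z": -0.24,"yaw": 0},
  {"x": -0.53,"y": 0,"z": -0.24,"yaw": 0},
  {"x": -0.53,"y": 0,"z": -0.24,"yaw": 0},
], gripper=-1)

```text
clock: 5.62
ee_pos: [0.5653, -0.2042, 0.1912]
tool_rot: [3.141, 0.0, 1.573]
ft_force: [-0.5, 0.2, 0.2]
gripper_width: 0.0002
gripper_force: 0.0
```

```bash
python3 - <<'E'
from h import *
import pickle
t=snap('top'); print(t['s']['ee_pos']); pickle.dump(t,open('d1.pkl','wb'))
im=cv2.cvtColor(t['img'],cv2.COLOR_RGB2BGR)[160:280,215:345]
cv2.imwrite('pics/top1.png',cv2.resize(im,None,fx=5,fy=5,interpolation=cv2.INTER_CUBIC))
E
```

```text
[ 0.56531411 -0.20415513  0.19116801]
```

View pics/top1.png

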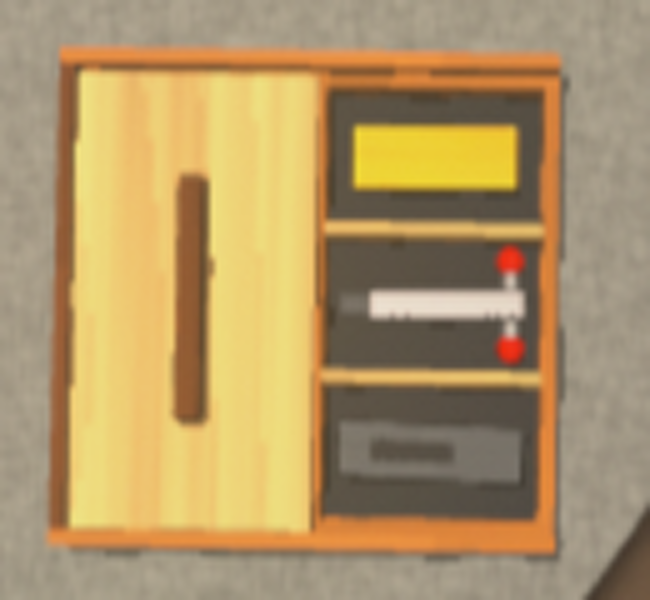

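The picture shows the cover against the stop on the left. The key is in the middle pocket with red balls at crop (511, 261) and (511, 349) and its shank along v≈304. Brass is above it and the strap below.

```bash
python3 - <<'E'
from h import *
import pickle
t=pickle.load(open('d1.pkl','rb'))
hsv=cv2.cvtColor(t['img'],cv2.COLOR_RGB2HSV); h,s,v=[hsv[...,i].astype(int) for i in range(3)]
V,U=np.mgrid[:480,:640]; reg=(U>281)&(U<323)&(V>208)&(V<234)
red=reg&((h<8)|(h>172))&(s>150)&(v>120)
for lo,hi in ((208,221),(221,234)):
    m=red&(V>=lo)&(V<hi); print('ball',onplane(t,[U[m].mean(),V[m].mean()],.017).round(4),m.sum())
sh=reg&(s<60)&(v>150); P=onplane(t,np.c_[U[sh],V[sh]],.024)[:,:2]
print('shank',cv2.minAreaRect((P*1000).astype(np.float32)),P.mean(0),sh.sum())
for z in (.032,):
  for nm,q in (('divider hi',(215+430/5,160+229/5)),('divider lo',(215+430/5,160+377/5)),('pocket floor',(301,220.5))): print(nm,onplane(t,q,z).round(4))
Z=cloud(t)[...,2]; print('key top z',np.median(Z[sh]).round(4))
print(t['s']['tool_rot'])
E
```

```text
ball [[ 0.5912 -0.0339  0.017 ]] 27
ball [[ 0.5414 -0.0354  0.017 ]] 26
shank ((564.5341796875, -0.9132652282714844), (29.850759506225586, 81.13912200927734), 1.6924047470092773) [ 0.56472821 -0.00244498] 191
divider hi [[0.6034 0.0081 0.032 ]]
divider lo [[0.5236 0.0058 0.032 ]]
pocket floor [[0.5637 0.007  0.032 ]]
key top z 0.0229
[3.14059939e+00 3.27480891e-04 1.57336497e+00]
```

>>> play_rows([
  {"x": 0.06,"y": 0,"z": 0,"yaw": 0},
  {"x": 0.12,"y": 0,"z": 0,"yaw": 0},
  {"x": 0.18,"y": 0,"z": 0,"yaw": 0},
  {"x": 0.24,"y": 0,"z": 0,"yaw": 0},
  {"x": 0.3,"y": 0,"z": 0,"yaw": 0},
  {"x": 0.34,"y": 0,"z": 0.05,"yaw": 0},
  {"x": 0.34,"y": 0,"z": 0.1,"yaw": 0},
  {"x": 0.34,"y": 0,"z": 0.15,"yaw": 0},
  {"x": 0.34,"y": 0,"z": 0.2,"yaw": 0},
  {"x": 0.34,"y": 0,"z": 0.22,"yaw": 0},
  {"x": 0.34,"y": 0,"z": 0.22,"yaw": 0},
  {"x": 0.34,"y": 0,"z": 0.22,"yaw": 0},
], gripper=-0.2, newtons=60)

```text
clock: 6.67
ee_pos: [0.564, 0.004, 0.0593]
tool_rot: [-3.141, -0.001, 1.578]
ft_force: [0.0, -0.2, 0.3]
gripper_width: 0.0342
gripper_force: 0.0
```

```bash
python3 - <<'E'
from h import *
w=snap('wrist','w2.png'); print(w['s']['ee_pos'],w['s']['tool_rot'],w['s']['gripper_width'],w['s']['joints'][5])
E
```

```text
[0.56399669 0.00397291 0.05932282] [-3.14101715e+00 -5.17255181e-04  1.57817774e+00] 0.03415626195757623 -0.1806903508641162
```

View pics/w2.png

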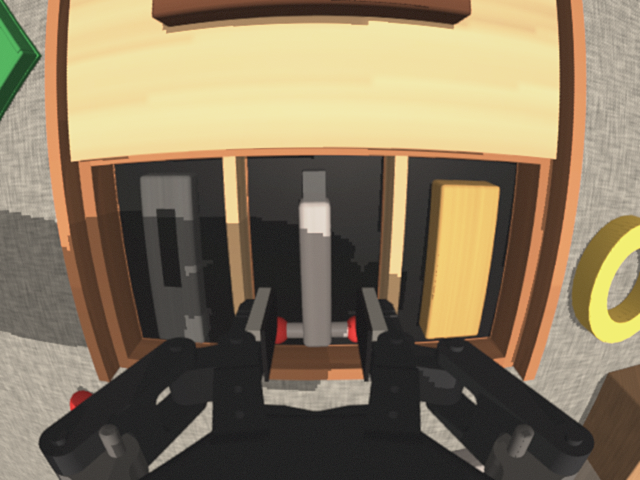

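The fisheye view shows the key shank at u≈316, centred between the fingers (u 258–380). The ball ends at (278, 330) and (352, 330) are behind the pads, so I can go down and close.

>>> play_rows([
  {"x": -0.003,"y": 0,"z": 0.02,"yaw": 0},
  {"x": -0.003,"y": 0,"z": 0.04,"yaw": 0},
  {"x": -0.003,"y": 0,"z": 0.055,"yaw": 0},
  {"x": -0.003,"y": 0,"z": 0.066,"yaw": 0},
  {"x": -0.003,"y": 0,"z": 0.074,"yaw": 0},
  {"x": -0.003,"y": 0,"z": 0.079,"yaw": 0},
  {"x": -0.003,"y": 0,"z": 0.079,"yaw": 0},
  {"x": -0.003,"y": 0,"z": 0.079,"yaw": 0},
], gripper=-0.2)

```text
clock: 7.38
ee_pos: [0.5642, 0.0016, 0.0116]
tool_rot: [-3.141, -0.0, 1.578]
ft_force: [0.6, -0.1, 0.8]
gripper_width: 0.0344
gripper_force: 0.0
```

>>> play_rows([
  {"x": 0,"y": 0,"z": 0,"yaw": 0},
  {"x": 0,"y": 0,"z": 0,"yaw": 0},
  {"x": 0,"y": 0,"z": 0,"yaw": 0},
  {"x": 0,"y": 0,"z": 0,"yaw": 0},
  {"x": 0,"y": 0,"z": 0,"yaw": 0},
  {"x": 0,"y": 0,"z": 0,"yaw": 0},
], gripper=-1, newtons=60)

```text
clock: 7.88
ee_pos: [0.5648, 0.0015, 0.0125]
tool_rot: [3.14, 0.0, 1.578]
ft_force: [0.1, 0.7, 3.7]
gripper_width: 0.014
gripper_force: 61.9
```

>>> play_rows([
  {"x": 0,"y": 0,"z": -0.01,"yaw": 0},
  {"x": 0,"y": 0,"z": -0.025,"yaw": 0},
  {"x": 0,"y": 0,"z": -0.045,"yaw": 0},
  {"x": 0,"y": 0,"z": -0.07,"yaw": 0},
  {"x": 0,"y": 0,"z": -0.1,"yaw": 0},
  {"x": 0,"y": 0,"z": -0.13,"yaw": 0},
  {"x": 0,"y": 0,"z": -0.15,"yaw": 0},
  {"x": 0,"y": 0,"z": -0.165,"yaw": 0},
  {"x": 0,"y": 0,"z": -0.17,"yaw": 0},
  {"x": 0,"y": 0,"z": -0.17,"yaw": 0},
  {"x": 0,"y": 0,"z": -0.17,"yaw": 0},
  {"x": 0,"y": 0,"z": -0.17,"yaw": 0},
], gripper=-1)

```text
clock: 8.88
ee_pos: [0.5632, 0.0018, 0.1124]
tool_rot: [-3.139, -0.0, 1.578]
ft_force: [-0.1, 0.4, -2.4]
gripper_width: 0.0142
gripper_force: 61.3
```

```bash
python3 - <<'E'
from h import *
w=snap('wrist','w3.png'); s=snap('scene'); print(w['s']['ee_pos'],w['s']['gripper_width'],w['s']['gripper_force'])
im=cv2.cvtColor(s['img'],cv2.COLOR_RGB2BGR)[170:330,240:420]
a=cv2.resize(im,(540,480),interpolation=cv2.INTER_CUBIC); b=cv2.imread('pics/w3.png')
cv2.imwrite('pics/c3.png',cv2.resize(np.hstack([a,b]),(800,325)))
E
```

```text
[0.56321392 0.00175787 0.11244272] 0.014164737361176039 61.32925987243652
```

View pics/c3.png

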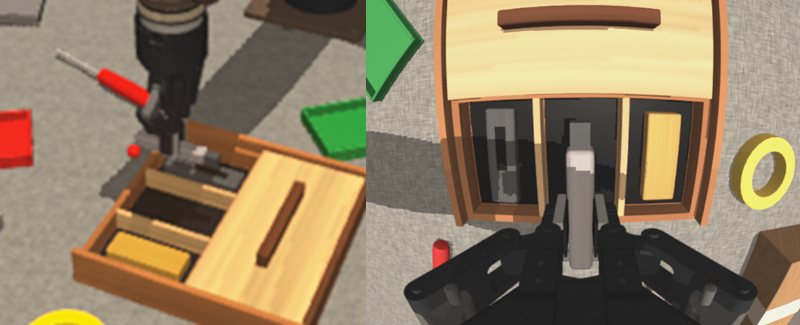

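The key is held level at 61 N. The brass and strap stayed put. I'll carry it over the tray and turn it by +32°.

>>> play_rows([
  {"x": -0.03,"y": 0,"z": 0,"yaw": -0.01},
  {"x": -0.07,"y": 0,"z": 0,"yaw": -0.03},
  {"x": -0.12,"y": 0,"z": 0,"yaw": -0.05},
  {"x": -0.17,"y": -0.01,"z": 0,"yaw": -0.07},
  {"x": -0.22,"y": -0.01,"z": 0,"yaw": -0.09},
  {"x": -0.27,"y": -0.01,"z": 0,"yaw": -0.11},
  {"x": -0.32,"y": -0.01,"z": 0,"yaw": -0.13},
  {"x": -0.37,"y": -0.02,"z": 0,"yaw": -0.15},
  {"x": -0.42,"y": -0.02,"z": 0,"yaw": -0.17},
  {"x": -0.46,"y": -0.02,"z": 0,"yaw": -0.179},
  {"x": -0.49,"y": -0.02,"z": 0,"yaw": -0.179},
  {"x": -0.508,"y": -0.02,"z": 0,"yaw": -0.179},
  {"x": -0.508,"y": -0.02,"z": 0,"yaw": -0.179},
  {"x": -0.508,"y": -0.02,"z": 0,"yaw": -0.179},
  {"x": -0.508,"y": -0.02,"z": 0,"yaw": -0.179},
], gripper=-1)

```text
clock: 10.23
ee_pos: [0.5542, -0.3018, 0.1133]
tool_rot: [-3.142, -0.001, 2.141]
ft_force: [-0.2, -0.3, -1.2]
gripper_width: 0.0146
gripper_force: 61.3
```

```bash
python3 - <<'E'
from h import *
w=snap('wrist','w4.png'); print(w['s']['ee_pos'],w['s']['tool_rot'],w['s']['gripper_force'])
E
```

```text
[ 0.55419447 -0.30183195  0.11327759] [-3.14155571e+00 -1.49451846e-03  2.14081820e+00] 61.30381464958191
```

View pics/w4.png

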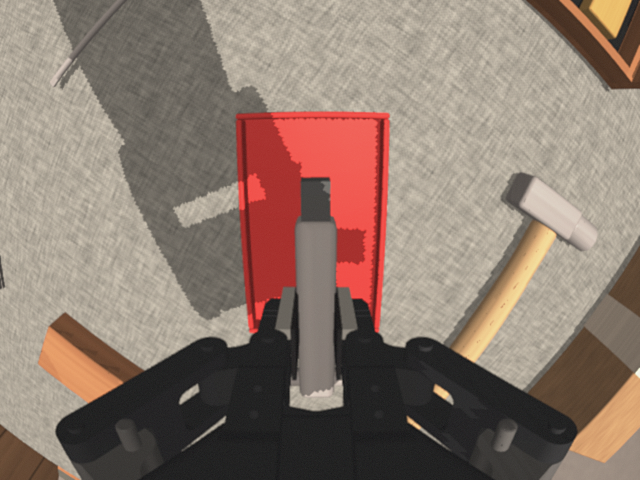

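The tray is aligned with the key and centred at u≈315. I'll lower it in stages.

>>> play_rows([
  {"x": 0,"y": 0,"z": 0.03,"yaw": 0},
  {"x": 0,"y": 0,"z": 0.07,"yaw": 0},
  {"x": 0,"y": 0,"z": 0.105,"yaw": 0},
  {"x": 0,"y": 0,"z": 0.13,"yaw": 0},
  {"x": 0,"y": 0,"z": 0.148,"yaw": 0},
  {"x": 0,"y": 0,"z": 0.16,"yaw": 0},
  {"x": 0,"y": 0,"z": 0.166,"yaw": 0},
  {"x": 0,"y": 0,"z": 0.17,"yaw": 0},
  {"x": 0,"y": 0,"z": 0.17,"yaw": 0},
  {"x": 0,"y": 0,"z": 0.17,"yaw": 0},
], gripper=-1)

```text
clock: 11.12
ee_pos: [0.5549, -0.3037, 0.0127]
tool_rot: [3.141, 0.002, 2.14]
ft_force: [0.1, -0.1, -1.5]
gripper_width: 0.0137
gripper_force: 61.3
```

>>> play_rows([
  {"x": 0,"y": 0,"z": 0.002,"yaw": 0},
  {"x": 0,"y": 0,"z": 0.003,"yaw": 0},
  {"x": 0,"y": 0,"z": 0.003,"yaw": 0},
], gripper=-1)

```text
clock: 11.37
ee_pos: [0.5544, -0.3034, 0.0103]
tool_rot: [3.141, 0.001, 2.14]
ft_force: [-1.0, -0.1, -1.6]
gripper_width: 0.0142
gripper_force: 61.3
```

>>> play_rows([
  {"x": 0,"y": 0,"z": 0.001,"yaw": 0},
  {"x": 0,"y": 0,"z": 0.002,"yaw": 0},
  {"x": 0,"y": 0,"z": 0.002,"yaw": 0},
], gripper=-1)

```text
clock: 11.62
ee_pos: [0.5542, -0.3032, 0.0086]
tool_rot: [-3.142, -0.0, 2.14]
ft_force: [0.0, -0.7, -1.3]
gripper_width: 0.0144
gripper_force: 61.3
```

>>> play_rows([
  {"x": 0,"y": 0,"z": 0.001,"yaw": 0},
  {"x": 0,"y": 0,"z": 0.002,"yaw": 0},
  {"x": 0,"y": 0,"z": 0.002,"yaw": 0},
], gripper=-1)

```text
clock: 11.87
ee_pos: [0.5542, -0.3032, 0.0085]
tool_rot: [-3.141, -0.001, 2.14]
ft_force: [-3.2, 1.9, 5.0]
gripper_width: 0.0142
gripper_force: 62.1
```

Contact at 5 N, so I'll release slowly to a part opening and then rise.

>>> play_rows([
  {"x": 0,"y": 0,"z": 0,"yaw": 0},
  {"x": 0,"y": 0,"z": 0,"yaw": 0},
  {"x": 0,"y": 0,"z": 0,"yaw": 0},
  {"x": 0,"y": 0,"z": 0,"yaw": 0},
  {"x": 0,"y": 0,"z": -0.02,"yaw": 0},
  {"x": 0,"y": 0,"z": -0.05,"yaw": 0},
  {"x": 0,"y": 0,"z": -0.1,"yaw": 0},
  {"x": 0,"y": 0,"z": -0.16,"yaw": 0},
  {"x": 0,"y": 0,"z": -0.22,"yaw": 0},
  {"x": 0,"y": 0,"z": -0.28,"yaw": 0},
  {"x": 0,"y": 0,"z": -0.3,"yaw": 0},
  {"x": -0.06,"y": 0,"z": -0.3,"yaw": 0},
  {"x": -0.12,"y": 0,"z": -0.3,"yaw": 0},
  {"x": -0.18,"y": 0,"z": -0.3,"yaw": 0},
  {"x": -0.24,"y": 0,"z": -0.3,"yaw": 0},
  {"x": -0.24,"y": 0,"z": -0.3,"yaw": 0},
  {"x": -0.24,"y": 0,"z": -0.3,"yaw": 0},
], gripper=-0.2)

```text
clock: 13.28
ee_pos: [0.6317, -0.4257, 0.1853]
tool_rot: [-3.141, -0.003, 2.139]
ft_force: [0.1, 1.1, 0.9]
gripper_width: 0.0339
gripper_force: 0.0
```

```bash
python3 - <<'E'
from h import *
s=snap('scene','s5.png'); t=snap('top'); print(t['s']['ee_pos'],t['s']['ft_force'],t['s']['gripper_width'])
a=cv2.resize(cv2.cvtColor(s['img'],cv2.COLOR_RGB2BGR)[190:340,180:440],(800,462)); cv2.imwrite('pics/c5.png',a)
P=cloud(s); hsv=cv2.cvtColor(s['img'],cv2.COLOR_RGB2HSV); V,U=np.mgrid[:480,:640]
m=(U>190)&(U<262)&(V>220)&(V<262)&(hsv[...,1]<70); q=P[m]
print('key',m.sum(),q.mean(0).round(4),q[:,2].min().round(4),q[:,2].max().round(4),cv2.minAreaRect((q[:,:2]*1000).astype(np.float32)))
E
```

```text
[ 0.63154069 -0.42463253  0.18616353] [0.22728811 0.34795882 0.56113941] 0.03400429023908929
key 1303 [ 0.5512 -0.2916  0.005 ] -0.0049 0.7642 ((879.182373046875, -37.85015869140625), (1075.524658203125, 196.23487854003906), 37.556888580322266)
```

View pics/c5.png

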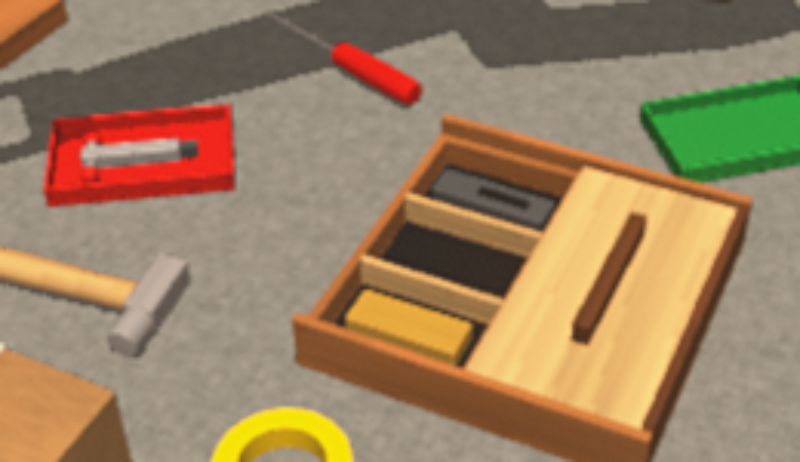

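The key lies flat, lengthwise and centred in the red tray at crop (140, 153). The cover is at the stop, and the brass and strap are in their pockets.

```bash
python3 -c "from cell import hand_in; print(hand_in())"
```

```text
the job is handed in; nothing more can be done
None
```

I slid the cover to the end stop, moved the chuck key from the middle pocket to lie flat and lengthwise in the red tray, and handed the job in at about 13 s; the hand-in gave no verdict.

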